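# Find the full tin on the counter balance

### The job

One of the two matching tins of coffee pods is full and the other is short, so find out which with the balance: press a tin gently down into the spring-clip cup until it is fully home on the cup floor, let go, and see whether it outweighs the brass weight. Finish with the full tin pressed fully home in the cup, holding its pan down, and the short tin standing upright on the cork trivet. Never push hard on the balance (keep well under 20 N), and leave the cup, the muffin and the sugar pourer alone.

Things in the scene. Friction and masses are not known exactly. Their poses are not given: they have to be found in the camera images.
- tin_a_centre (a point): sealed round aluminium tin, 50 mm diameter, 90 mm tall, smooth straight wall, bottom edge bevelled 3 mm; the point is its centre, 45 mm above its underside, z up. Stands upright; grip it across in its upper half (its lowest 21 mm go between the clips). One tin is full (about 0.37 kg), the other short (about 0.13 kg); they look alike and either may be either.
- tin_b_centre (a point): the other tin, alike on the outside: same size, 50 mm diameter, 90 mm tall; the point is its centre, 45 mm above its underside, z up
- cup_floor: centre of the floor (a 44 mm rubber pad) of the clip cup, a 94 mm steel dish on the balance, where a tin's underside comes to rest; moves up and down with the pan, stays level, z up, about 111 mm over the counter when up; y points along the beam, away from the weight pan
- clip_mouth (a point): centre of the cup's mouth, 21 mm above its floor: three sprung clips flared to 60 mm here, 48 mm apart half-way down; a tin must be pushed through them with 6 to 11 N, more than its weight. The pan sinks first, to its lower stop; only then does the tin go down to the floor, felt as a steep rise of force past 12 N. To pull a tin out, the pan rises first.
- beam (a joint): tilt of the balance beam, rad: 0 = cup pan up at its upper stop (empty, or loaded with less than the 0.25 kg brass weight on the other pan), 0.07 to 0.24 = cup pan down at its lower stop (loaded with more). That stop is a set screw at an unmeasured height, met 8 to 26 mm below the upper stop. It tips freely to one or the other within half a second of letting go.
- trivet_top (a point): centre of the top of a cork trivet, 100 mm (its x) by 130 mm (its y), 8 mm thick, fixed on the counter; z up
- cup: patterned handleless cup, 58 mm wide, 62 mm tall, bystander; origin at the centre of its underside
- muffin: chocolate muffin, 61 mm wide, 46 mm tall, bystander; origin at its underside
- sugar: glass sugar pourer, 68 mm wide, 156 mm tall, bystander; origin at the centre of its underside
- scale: base of the balance, 100 mm (its x) by 240 mm (its y), fixed on the counter; the beam (236 mm along y) and the pans stand over it, and a small dial plate for the pointer rises to 131 mm at its middle; origin under its middle; the cup pan is on its +y side, 110 mm from the middle

How it is judged:
By the outcome, as a careful person would: the job done as asked, in the order asked, and still so for the second after the job is handed in, with the robot touching nothing.
It also fails if it takes over 72 s, if anything falls off the work surface, if the arm or the gripper's body presses on something with over 40 N, if the wrist force passes 120 N, or if a joint passes its speed limit or range.

### The arm

A 6-joint arm with a two-finger parallel gripper is mounted at the origin on a cart in front of the work surface, level with it; the furniture and walls round the work are solid. World frame = base frame: x ahead of the robot, y to its left, z up, the work surface at z = 0. Lengths are in mm, angles in rad, forces in N, time in s.
With the tool pointing down it reaches from about 400 to 925 mm from the base axis. Payload 12.5 kg.
Tool frame: the origin (TCP) lies at the very end of the fingers, on their centre line; the grasp point (between the pads) lies 19 mm behind it; z points along the fingers, y is the line along which they close (so a half turn about z gives the same grasp; the last joint's range is limited). The gripper opens to 95 mm and grips with 3 to 60 N. Pads are 20 mm wide; open, the fingers measure 119 mm over their backs; the gripper's body (75 mm by 180 mm) begins 59 mm behind the grasp point.
Start: joints at [1.199, 0.491, 1.559, -0, 1.092, -0.106], TCP at [164.158, 603.075, 214.661] pointing down, gripper open.
Joint ranges: [-3.1, 3.1], [-0.84, 2.19], [0.05, 2.79], [-1.13, 4.28], [0.06, 2.93], [-2.69, 2.69]. Speed limits (rad/s): [2.22, 2.22, 2.79, 3.14, 3.14, 3.14].

### API

Orientations are given as [roll, pitch, yaw] about the fixed x, y, z axes, in that order (R = Rz(yaw) Ry(pitch) Rx(roll)).
In Python, from cell import * gives the robot as it stands.
- The arm moves only by the tool step_arm, never from a script. Its argument "plan" is a list of rows, each an object of numbers: "x", "y", "z": the shift along the tool's x, y, z in units of 25 mm (1.0 is 25 mm); "rx", "ry", "rz": the turn, a rotation vector about the tool's x, y, z in units of 0.1 rad (1.0 is 0.1 rad). In form: [{"x": .., "y": .., "z": .., "rx": .., "ry": .., "rz": ..}, ...]. A call has exactly 10 rows; each row shifts and turns the commanded pose from where the row before left it, along the tool's axes as they then stand; what a row does not reach is not made up. A row lasts 1/12 s, in which the tool goes at most 41.7 mm and 7.16 degrees, less where a joint would pass 70% of its speed; a pose out of reach is approached as far as the arm can. A call with a number of a shift or a turn outside -1 to 1 is refused whole. A call with a gripper value outside its range is refused whole. "jaw" is the closure, from -1 (fully open) to 1 (shut), so that 0 is half open, set as the call begins (left out, the last holds). The fingers move at their own pace and stop on an object; the grip force is fixed at half the most. Time passes only in rows, so rows that do not move let the fingers close, or fill a call up. It gives the time, the measured TCP pose, the force, the opening and the grip force at its end, in the units of the state.
- state(): the state, without advancing time (a new reading comes with each control period).
- read_camera(name): name is "scene" or "top"; returns a dict with "image" (384x512x3 uint8, red, green, blue), "depth" (384x512 float32, mm along the optical axis (not along the pixel's ray), 0 where there is no reading), "vfov" (degrees; the focal length in pixels is half the picture's height over the tangent of half this angle, whatever the lens; pixels are square), "cx", "cy" (the principal point, pixels), "k1" (the pictures are not rectified: a ray, as slopes to the right and down, at radius r is drawn at 1 + k1 r^2 times it, then the intrinsics apply), "R" (3x3) and "t" (3): a world point X has camera coordinates R X + t. Camera axes: x right, y down, z forward; pixel columns grow to the right and rows downward; lengths in mm; the calibration is good to about 2 mm. A picture is of the moment at which its call begins.
- job_done(): hands the job in; it is judged then, once.
The state is a dict: "t": time; "joints": joint angles; "qvel": joint speeds; "tau": joint torques, N m; "eef_pos": TCP position; "tcp_rot": TCP orientation; "ft_force": force on the tool from outside, world axes, zero at the start; "moment": the same for the moment, N m; "opening": opening from 0.0 (shut) to 1.0 (fully open); "grip_force": force on a finger pad.
Only numpy, scipy, OpenCV 4.12 (cv2) and the standard library are available. Lean on these libraries where they do the work, as an engineer would, in place of code of your own. Each camera call takes 0.05 s, during which the arm holds its last target. There are 200 camera calls.

## Working session

There is one attempt and no reset: what is moved stays moved. The work goes in short steps, Python scripts to look and compute and a tool call to move; the robot and the scene stay as the last step left them, time stands still between calls to the robot, and variables do not carry over. Pictures are saved under pics/ and viewed, at most 10 in all, crops included, and the job is handed in when it is done.

Besides the shell and the picture viewer there is one more tool, called after "Emit:" as name(argument=value, ...), one argument or row to a line, values as JSON. step_arm: Moves the arm, as the interface text tells. Shifts and turns lie within -1 to 1; 1 stands for 25 mm of shift or 0.1 rad of turn. Its arguments: {"type":"object","properties":{"plan":{"type":"array","items":{"type":"object","properties":{"x":{"type":"number"},"y":{"type":"number"},"z":{"type":"number"},"rx":{"type":"number"},"ry":{"type":"number"},"rz":{"type":"number"}}}},"jaw":{"type":"number"}},"required":["plan"]}

```bash
mkdir -p pics; cat > h.py <<'E'
from cell import *
import numpy as np, cv2
def cloud(c):
    h,w=c["depth"].shape
    f=h/2/np.tan(np.radians(c["vfov"])/2)
    K=np.array([[f,0,c["cx"]],[0,f,c["cy"]],[0,0,1]])
    u,v=np.meshgrid(np.arange(w),np.arange(h))
    p=np.stack([u,v],-1).reshape(-1,1,2).astype(np.float64)
    n=cv2.undistortPoints(p,K,np.array([c["k1"],0,0,0,0.])).reshape(h,w,2)
    d=c["depth"].astype(float)
    P=np.dstack([n*d[...,None],d])
    W=(P-c["t"])@c["R"]
    W[d==0]=np.nan
    return W
def show(cs,name):
    cv2.imwrite("pics/"+name+".png",cs["image"][:,:,::-1])
E
python3 - <<'E'
from h import *
for n in("scene","top"):
    c=read_camera(n); show(c,n+"0"); np.savez(n+"0.npz",**c)
    print(n,c["vfov"],c["cx"],c["cy"],c["k1"],-c["R"].T@c["t"],c["R"][2])
print(state())
E
```

```text
scene 47.610596171904746 254.58186837693376 189.56906791008126 -0.04742200188348059 [-124.98224511 -777.15818458  804.67925662] [ 0.51873922  0.65748063 -0.54646943]
top 49.95308769372518 257.0052188947438 189.80808429737007 -0.09105977650422764 [ 253.20035775   78.01596707 1550.36704358] [ 0.21376917 -0.01513954 -0.97676688]
{'t': 0.1, 'joints': array([ 1.19940811e+00,  4.91505268e-01,  1.55941165e+00, -6.43455949e-06,
        1.09170700e+00, -1.05573292e-01]), 'qvel': array([ 0.0013984 , -0.00154842, -0.00341719,  0.00040438,  0.00199201,
        0.00030417]), 'tau': array([ 2.34129715e-03, -6.13626695e+01, -2.58608401e+01,  6.93726470e-02,
        4.69639746e-02, -7.62128366e-05]), 'eef_pos': array([164.06496105, 602.84527823, 214.10849587]), 'tcp_rot': array([-3.14056652e+00, -1.02997402e-04,  2.87578065e+00]), 'ft_force': array([-0.50393006, -0.19421014,  0.3915122 ]), 'moment': array([ 0.00915976, -0.02124725,  0.02958292]), 'grip_force': 0.0, 'opening': 0.9974955491383861}
```

View pics/scene0.png

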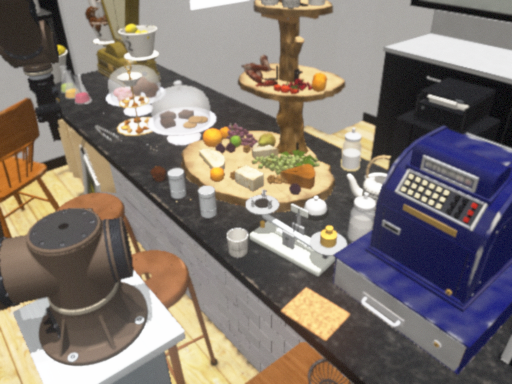

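View pics/top0.png

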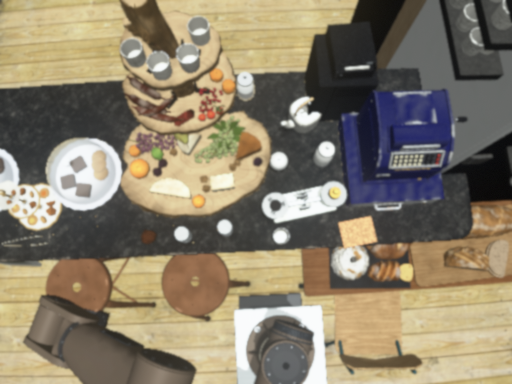

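The scene view shows tins at (177,183) and (207,201), the patterned cup at (237,242), the clip cup at (262,203), the brass weight at (328,240) and the trivet at (316,313). The top view shows the same items at (181,234), (224,227), (281,236), (273,206), (333,193) and (357,231).

```bash
python3 - <<'E'
from h import *
C={n:dict(np.load(n+"0.npz")) for n in("scene","top")}
W={n:cloud(c) for n,c in C.items()}
np.set_printoptions(precision=1,suppress=True)
for n,pts in dict(top=[(181,234),(224,227),(281,236),(273,206),(333,193),(357,231),(149,237),(324,153),(278,160),(300,204),(200,200),(220,182),(260,162)],scene=[(177,172),(207,190),(237,234),(262,203),(316,313),(292,238),(250,178),(316,205)]).items():
    for u,v in pts: print(n,u,v,W[n][v,u])
# circle fits of tin tops
def fit(P):
    A=np.c_[2*P[:,:2],np.ones(len(P))];s=np.linalg.lstsq(A,(P[:,:2]**2).sum(1),rcond=None)[0]
    return s[:2],np.sqrt(s[2]+s[0]**2+s[1]**2)
for n in W:
    w=W[n].reshape(-1,3)
    seeds=[("A",W["top"][234,181],(80,96)),("B",W["top"][227,224],(80,96))]
    for nm,s,(a,b) in seeds:
        m=(np.hypot(*(w[:,:2]-s[:2]).T)<45)
        t=w[m&(w[:,2]>a)&(w[:,2]<b)]
        side=w[m&(w[:,2]>15)&(w[:,2]<80)]
        print(n,nm,"top n",len(t),"mean",t.mean(0),"min",t.min(0),"max",t.max(0),"mid",(t.min(0)+t.max(0))/2, "side",len(side), fit(side) if len(side)>10 else "")
    # cup dish
    s=W["top"][206,273]
    m=(np.hypot(*(w[:,:2]-s[:2]).T)<75)&(w[:,2]>95)&(w[:,2]<150)
    t=w[m];print(n,"dish",len(t),(t.min(0)+t.max(0))/2,np.ptp(t,axis=0),np.percentile(t[:,2],[2,25,50,75,98]))
    hsv=cv2.cvtColor(C[n]["image"],cv2.COLOR_RGB2HSV)
    k=(hsv[...,0]>8)&(hsv[...,0]<28)&(hsv[...,1]>90)&(np.hypot(*(W[n][...,:2]-W["top"][231,357][:2]).transpose(2,0,1))<110)&(np.abs(W[n][...,2]-8)<8)
    t=W[n][k][:,:2].astype(np.float32);print(n,"trivet",len(t),cv2.minAreaRect(t))
E
python3 - <<'E'
import cv2
a=cv2.imread('pics/scene0.png')[150:350,140:400];cv2.imwrite('pics/sc.png',cv2.resize(a,None,fx=3,fy=3,interpolation=3))
E
```

```text
top 181 234 [425.8 333.7  88.8]
top 224 227 [442.6 179.3  95.3]
top 281 236 [409.6 -26.8   5.7]
top 273 206 [507.1   1.9 108.6]
top 333 193 [ 541.9 -214.7  115.8]
top 357 231 [ 413.1 -315.5    5.5]
top 149 237 [425.2 459.1  47.1]
top 324 153 [ 687.  -192.1  132.9]
top 278 160 [693.6 -30.7  48.4]
top 300 204 [ 524.4 -104.6   24.4]
top 200 200 [547.2 264.   81.4]
top 220 182 [608.9 188.6  89.1]
top 260 162 [683.1  38.5  68.9]
scene 177 172 [429.9 328.8  89.5]
scene 207 190 [441.9 172.2  92.2]
scene 237 234 [420.2  -2.   41.3]
scene 262 203 [506.5  -8.6 110.4]
scene 316 313 [ 405.4 -323.4   10.8]
scene 292 238 [ 502.8 -135.9   66.4]
scene 250 178 [591.5 152.8  82.9]
scene 316 205 [683.4 -50.   44. ]
scene A top n 138 mean [422.4 327.5  89.2] min [397.9 307.3  80.4] max [450.3 355.6  94.1] mid [424.1 331.5  87.3] side 256 (array([423.9, 330.9]), np.float64(22.479240960529292))
scene B top n 159 mean [439.5 173.8  89.1] min [417.8 153.   80.1] max [468.1 206.9  93.7] mid [442.9 180.   86.9] side 287 (array([441.6, 177.2]), np.float64(22.89307547264417))
scene dish 552 [507.5  -5.1 118.6] [95.  95.1 34.2] [103.6 105.9 107.4 111.  132.3]
scene trivet 1926 ((412.0748291015625, -314.42901611328125), (109.07109069824219, 135.95802307128906), 7.894131183624268)
top A top n 150 mean [428.1 331.4  90. ] min [403.9 308.1  80.3] max [451.  355.8  95.2] mid [427.4 332.   87.7] side 40 (array([428.9, 332.7]), np.float64(24.90560657906146))
top B top n 145 mean [445.2 177.1  89.8] min [421.4 154.2  81. ] max [468.5 201.3  95.8] mid [445.  177.7  88.4] side 31 (array([446.2, 177.5]), np.float64(24.819774511089026))
top dish 507 [510.7  -5.9 117.6] [88.5 87.5 42. ] [100.5 105.2 107.6 110.5 130.5]
top trivet 867 ((411.15643310546875, -316.7907409667969), (104.01477813720703, 135.5704803466797), 7.4879631996154785)
```

View pics/sc.png

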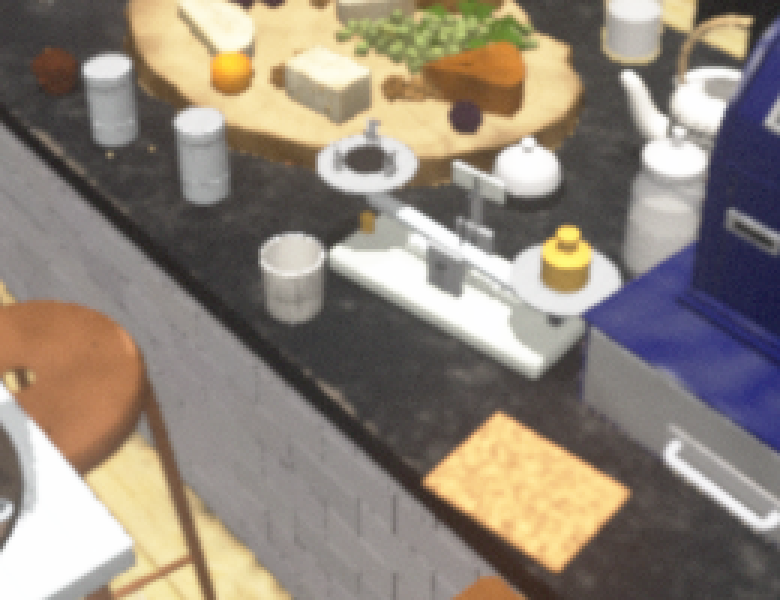

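The crop shows the clip cup as the dish at far left of the balance with its beam level, and the brass weight on the near right pan. I'll turn to yaw π so the tool axes line up with the world, then head for tin B at about (444,178).

Emit:
step_arm(
  plan=[
    {"rz":-0.886},
    {"rz":-0.886},
    {"rz":-0.886},
    {"x":-0.65,"y":-1},
    {"x":-0.65,"y":-1},
    {"x":-0.65,"y":-1},
    {"x":-0.65,"y":-1},
    {"x":-0.65,"y":-1},
    {"x":-0.65,"y":-1},
    {"x":-0.65,"y":-1},
  ],
  jaw=-1,
)

```text
schema error: expected keys x, y, z, rx, ry, rz
```

Emit:
step_arm(
  plan=[
    {"x":-0.65,"y":-1},
    {"x":-0.65,"y":-1},
    {"x":-0.65,"y":-1},
    {"x":-0.65,"y":-1},
    {"x":-0.65,"y":-1},
    {"x":-0.65,"y":-1},
    {"x":-0.65,"y":-1},
    {"x":-0.65,"y":-1},
    {"x":-0.65,"y":-1},
    {"x":-0.65,"y":-1},
  ],
)

```text
schema error: expected keys x, y, z, rx, ry, rz
```

Emit:
step_arm(
  plan=[
    {"x":0,"y":0,"z":0,"rx":0,"ry":0,"rz":-0.886},
    {"x":0,"y":0,"z":0,"rx":0,"ry":0,"rz":-0.886},
    {"x":0,"y":0,"z":0,"rx":0,"ry":0,"rz":-0.886},
    {"x":-0.65,"y":-1,"z":0,"rx":0,"ry":0,"rz":0},
    {"x":-0.65,"y":-1,"z":0,"rx":0,"ry":0,"rz":0},
    {"x":-0.65,"y":-1,"z":0,"rx":0,"ry":0,"rz":0},
    {"x":-0.65,"y":-1,"z":0,"rx":0,"ry":0,"rz":0},
    {"x":-0.65,"y":-1,"z":0,"rx":0,"ry":0,"rz":0},
    {"x":-0.65,"y":-1,"z":0,"rx":0,"ry":0,"rz":0},
    {"x":-0.65,"y":-1,"z":0,"rx":0,"ry":0,"rz":0},
  ],
  jaw=-1,
)

```text
t: 0.93
eef_pos: [278.3, 426.7, 214.5]
tcp_rot: [-3.141, -0.0, -3.141]
ft_force: [0.2, -0.1, -0.5]
opening: 1.003
grip_force: 0.0
```

Emit:
step_arm(
  plan=[
    {"x":-0.664,"y":-1,"z":0,"rx":0,"ry":0,"rz":0},
    {"x":-0.664,"y":-1,"z":0,"rx":0,"ry":0,"rz":0},
    {"x":-0.664,"y":-1,"z":0,"rx":0,"ry":0,"rz":0},
    {"x":-0.664,"y":-1,"z":0,"rx":0,"ry":0,"rz":0},
    {"x":-0.664,"y":-1,"z":0,"rx":0,"ry":0,"rz":0},
    {"x":-0.664,"y":-1,"z":0,"rx":0,"ry":0,"rz":0},
    {"x":-0.664,"y":-1,"z":0,"rx":0,"ry":0,"rz":0},
    {"x":-0.664,"y":-1,"z":0,"rx":0,"ry":0,"rz":0},
    {"x":-0.664,"y":-1,"z":0,"rx":0,"ry":0,"rz":0},
    {"x":-0.664,"y":-1,"z":0,"rx":0,"ry":0,"rz":0},
  ],
)

```text
t: 1.77
eef_pos: [444.4, 176.7, 214.5]
tcp_rot: [3.142, -0.0, 3.142]
ft_force: [-0.1, -0.9, -0.4]
opening: 0.998
grip_force: 0.0
```

Emit:
step_arm(
  plan=[
    {"x":0,"y":0,"z":0,"rx":0,"ry":0,"rz":0},
    {"x":0,"y":0,"z":0.82,"rx":0,"ry":0,"rz":0},
    {"x":0,"y":0,"z":0.82,"rx":0,"ry":0,"rz":0},
    {"x":0,"y":0,"z":0.82,"rx":0,"ry":0,"rz":0},
    {"x":0,"y":0,"z":0.82,"rx":0,"ry":0,"rz":0},
    {"x":0,"y":0,"z":0.82,"rx":0,"ry":0,"rz":0},
    {"x":0,"y":0,"z":0.82,"rx":0,"ry":0,"rz":0},
    {"x":0,"y":0,"z":0.82,"rx":0,"ry":0,"rz":0},
    {"x":0,"y":0,"z":0.82,"rx":0,"ry":0,"rz":0},
    {"x":0,"y":0,"z":0,"rx":0,"ry":0,"rz":0},
  ],
)

```text
t: 2.6
eef_pos: [442.3, 177.9, 47.8]
tcp_rot: [-3.14, -0.005, -3.142]
ft_force: [-0.2, 0.2, -0.9]
opening: 1.0
grip_force: 0.0
```

Emit:
step_arm(
  plan=[
    {"x":0,"y":0,"z":0,"rx":0,"ry":0,"rz":0},
    {"x":0,"y":0,"z":0,"rx":0,"ry":0,"rz":0},
    {"x":0,"y":0,"z":0,"rx":0,"ry":0,"rz":0},
    {"x":0,"y":0,"z":0,"rx":0,"ry":0,"rz":0},
    {"x":0,"y":0,"z":0,"rx":0,"ry":0,"rz":0},
    {"x":0,"y":0,"z":0,"rx":0,"ry":0,"rz":0},
    {"x":0,"y":0,"z":0,"rx":0,"ry":0,"rz":0},
    {"x":0,"y":0,"z":0,"rx":0,"ry":0,"rz":0},
    {"x":0,"y":0,"z":0,"rx":0,"ry":0,"rz":0},
    {"x":0,"y":0,"z":0,"rx":0,"ry":0,"rz":0},
  ],
  jaw=1,
)

```text
t: 3.43
eef_pos: [444.0, 178.0, 50.9]
tcp_rot: [3.141, 0.0, 3.142]
ft_force: [-1.3, -2.6, 5.3]
opening: 0.526
grip_force: 30.0
```

Emit:
step_arm(
  plan=[
    {"x":0,"y":0,"z":-0.85,"rx":0,"ry":0,"rz":0},
    {"x":0,"y":0,"z":-0.85,"rx":0,"ry":0,"rz":0},
    {"x":0,"y":0,"z":-0.85,"rx":0,"ry":0,"rz":0},
    {"x":0,"y":0,"z":-0.85,"rx":0,"ry":0,"rz":0},
    {"x":0,"y":0,"z":-0.85,"rx":0,"ry":0,"rz":0},
    {"x":0,"y":0,"z":-0.85,"rx":0,"ry":0,"rz":0},
    {"x":0,"y":0,"z":-0.85,"rx":0,"ry":0,"rz":0},
    {"x":0,"y":0,"z":-0.85,"rx":0,"ry":0,"rz":0},
    {"x":0,"y":0,"z":0,"rx":0,"ry":0,"rz":0},
    {"x":0,"y":0,"z":0,"rx":0,"ry":0,"rz":0},
  ],
)

```text
t: 4.27
eef_pos: [443.8, 178.1, 220.6]
tcp_rot: [3.141, 0.001, -3.142]
ft_force: [-0.4, -0.7, -3.9]
opening: 0.528
grip_force: 30.0
```

Emit:
step_arm(
  plan=[
    {"x":-0.325,"y":-0.915,"z":0,"rx":0,"ry":0,"rz":0},
    {"x":-0.325,"y":-0.915,"z":0,"rx":0,"ry":0,"rz":0},
    {"x":-0.325,"y":-0.915,"z":0,"rx":0,"ry":0,"rz":0},
    {"x":-0.325,"y":-0.915,"z":0,"rx":0,"ry":0,"rz":0},
    {"x":-0.325,"y":-0.915,"z":0,"rx":0,"ry":0,"rz":0},
    {"x":-0.325,"y":-0.915,"z":0,"rx":0,"ry":0,"rz":0},
    {"x":-0.325,"y":-0.915,"z":0,"rx":0,"ry":0,"rz":0},
    {"x":-0.325,"y":-0.915,"z":0,"rx":0,"ry":0,"rz":0},
    {"x":0,"y":0,"z":0,"rx":0,"ry":0,"rz":0},
    {"x":0,"y":0,"z":0,"rx":0,"ry":0,"rz":0},
  ],
)

```text
t: 5.1
eef_pos: [508.4, -5.8, 218.6]
tcp_rot: [3.141, -0.003, 3.14]
ft_force: [-1.1, 0.9, -3.8]
opening: 0.528
grip_force: 30.0
```

```bash
python3 - <<'E'
from h import *
np.set_printoptions(precision=1,suppress=True)
print(state()["ft_force"],state()["eef_pos"])
ims=[]
for n,(u,v) in(("scene",(262,180)),("top",(273,200))):
    c=read_camera(n); W=cloud(c)
    ims.append(cv2.resize(c["image"][v-60:v+60,u-60:u+60],None,fx=3.3,fy=3.3,interpolation=3))
    d=np.hypot(W[...,0]-509,W[...,1]+5)
    t=W[(d<50)&(d>36)&(W[...,2]>98)&(W[...,2]<116)]
    A=np.c_[2*t[:,:2],np.ones(len(t))]
    o=W[(d<55)&(W[...,2]>98)&(W[...,2]<116)]
    r=cv2.minEnclosingCircle(o[:,:2].astype(np.float32))
    k=W[(d<35)&(W[...,2]>119)&(W[...,2]<138)]
    print(n,len(o),r,"clips",len(k),k[::6])
    b=W[(np.hypot(W[...,0]-s[0],W[...,1]-s[1])<35)&(W[...,2]>155)&(W[...,2]<225)] if (s:=state()["eef_pos"]) is not None else 0
    print("tin low",b[:,2].min() if len(b) else 0,len(b))
cv2.imwrite("pics/over.png",np.hstack(ims)[:,:,::-1])
E
```

```text
[-1.1  0.9 -3.8] [508.4  -5.8 218.6]
scene 486 ((507.6434326171875, -6.186762809753418), 48.793094635009766) clips 52 [[533.8  14.8 133.8]
 [528.3  17.2 128.2]
 [527.8  12.2 127.5]
 [529.8  10.2 124.3]
 [530.7   6.9 122.2]
 [477.   -1.6 130.2]
 [479.9  -2.1 125.8]
 [507.6 -33.1 126.2]
 [511.5 -32.8 120.9]]
tin low 168.00017360742257 325
top 0 ((0.0, 0.0), 0.0) clips 0 []
tin low 0 0
```

View pics/over.png

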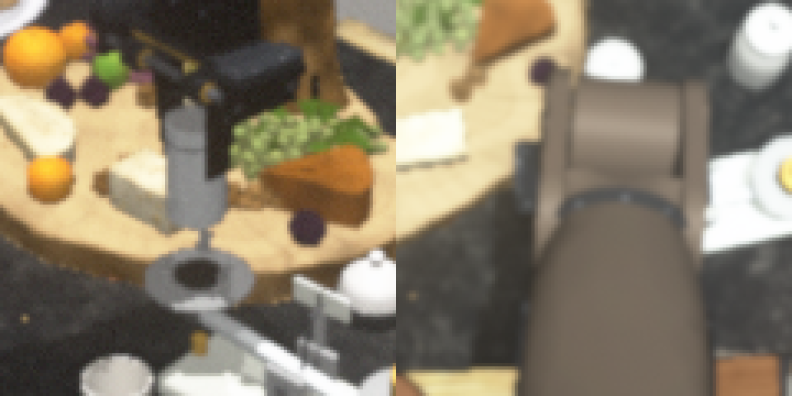

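The scene crop shows tin B hanging upright and central above the empty cup, rim at about (200,275). The wrist reads about 3.8 N, which suggests the full tin, but the balance decides. I'll lower it gently.

Emit:
step_arm(
  plan=[
    {"x":0,"y":0,"z":0.3,"rx":0,"ry":0,"rz":0},
    {"x":0,"y":0,"z":0.3,"rx":0,"ry":0,"rz":0},
    {"x":0,"y":0,"z":0.3,"rx":0,"ry":0,"rz":0},
    {"x":0,"y":0,"z":0.3,"rx":0,"ry":0,"rz":0},
    {"x":0,"y":0,"z":0.2,"rx":0,"ry":0,"rz":0},
    {"x":0,"y":0,"z":0.2,"rx":0,"ry":0,"rz":0},
    {"x":0,"y":0,"z":0.1,"rx":0,"ry":0,"rz":0},
    {"x":0,"y":0,"z":0.1,"rx":0,"ry":0,"rz":0},
    {"x":0,"y":0,"z":0,"rx":0,"ry":0,"rz":0},
    {"x":0,"y":0,"z":0,"rx":0,"ry":0,"rz":0},
  ],
)

```text
t: 6.03
eef_pos: [509.0, -5.0, 175.7]
tcp_rot: [3.142, 0.0, 3.142]
ft_force: [0.4, -0.0, -4.1]
opening: 0.525
grip_force: 30.0
```

Emit:
step_arm(
  plan=[
    {"x":0,"y":0,"z":0.04,"rx":0,"ry":0,"rz":0},
    {"x":0,"y":0,"z":0.04,"rx":0,"ry":0,"rz":0},
    {"x":0,"y":0,"z":0.04,"rx":0,"ry":0,"rz":0},
    {"x":0,"y":0,"z":0.04,"rx":0,"ry":0,"rz":0},
    {"x":0,"y":0,"z":0.04,"rx":0,"ry":0,"rz":0},
    {"x":0,"y":0,"z":0.04,"rx":0,"ry":0,"rz":0},
    {"x":0,"y":0,"z":0.04,"rx":0,"ry":0,"rz":0},
    {"x":0,"y":0,"z":0.04,"rx":0,"ry":0,"rz":0},
    {"x":0,"y":0,"z":0,"rx":0,"ry":0,"rz":0},
    {"x":0,"y":0,"z":0,"rx":0,"ry":0,"rz":0},
  ],
)

```text
t: 6.87
eef_pos: [508.9, -5.0, 167.6]
tcp_rot: [3.142, -0.0, -3.142]
ft_force: [0.4, -1.6, 0.0]
opening: 0.527
grip_force: 30.0
```

Emit:
step_arm(
  plan=[
    {"x":0,"y":0,"z":0.03,"rx":0,"ry":0,"rz":0},
    {"x":0,"y":0,"z":0.03,"rx":0,"ry":0,"rz":0},
    {"x":0,"y":0,"z":0.03,"rx":0,"ry":0,"rz":0},
    {"x":0,"y":0,"z":0.03,"rx":0,"ry":0,"rz":0},
    {"x":0,"y":0,"z":0.03,"rx":0,"ry":0,"rz":0},
    {"x":0,"y":0,"z":0.03,"rx":0,"ry":0,"rz":0},
    {"x":0,"y":0,"z":0.03,"rx":0,"ry":0,"rz":0},
    {"x":0,"y":0,"z":0.03,"rx":0,"ry":0,"rz":0},
    {"x":0,"y":0,"z":0,"rx":0,"ry":0,"rz":0},
    {"x":0,"y":0,"z":0,"rx":0,"ry":0,"rz":0},
  ],
)

```text
t: 7.7
eef_pos: [508.9, -4.9, 161.6]
tcp_rot: [3.142, -0.0, -3.142]
ft_force: [-1.4, -1.1, -0.9]
opening: 0.53
grip_force: 30.0
```

```bash
cat > beam.py <<'E'
from h import *
np.set_printoptions(precision=1,suppress=True)
# dish and weight-pan height from the scene camera
c=read_camera("scene");W=cloud(c)
d=np.hypot(W[...,0]-507.5,W[...,1]+5.5)
t=W[(d<48)&(d>32)&(W[...,2]>70)&(W[...,2]<125)]
print("dish z",len(t),np.percentile(t[:,2],[10,50,90]))
d=np.hypot(W[...,0]-540,W[...,1]+214)
t=W[(d<48)&(d>25)&(W[...,2]>70)&(W[...,2]<160)]
print("weight pan z",np.median(t[:,2]), state()["ft_force"],state()["eef_pos"])
E
python3 beam.py
```

```text
dish z 229 [94.5 96.4 98.7]
weight pan z 95.25095743604166 [-1.3 -1.8 -0.9] [508.9  -4.9 161.6]
```

Emit:
step_arm(
  plan=[
    {"x":0,"y":0,"z":0.03,"rx":0,"ry":0,"rz":0},
    {"x":0,"y":0,"z":0.03,"rx":0,"ry":0,"rz":0},
    {"x":0,"y":0,"z":0.03,"rx":0,"ry":0,"rz":0},
    {"x":0,"y":0,"z":0.03,"rx":0,"ry":0,"rz":0},
    {"x":0,"y":0,"z":0.03,"rx":0,"ry":0,"rz":0},
    {"x":0,"y":0,"z":0.03,"rx":0,"ry":0,"rz":0},
    {"x":0,"y":0,"z":0.03,"rx":0,"ry":0,"rz":0},
    {"x":0,"y":0,"z":0.03,"rx":0,"ry":0,"rz":0},
    {"x":0,"y":0,"z":0,"rx":0,"ry":0,"rz":0},
    {"x":0,"y":0,"z":0,"rx":0,"ry":0,"rz":0},
  ],
)

```text
t: 8.58
eef_pos: [508.9, -4.9, 155.6]
tcp_rot: [3.141, 0.0, 3.142]
ft_force: [-1.2, -1.6, -0.9]
opening: 0.529
grip_force: 30.0
```

```bash
python3 beam.py
```

```text
dish z 228 [88.4 90.2 92.4]
weight pan z 101.25259637259222 [-1.  -1.4 -0.6] [508.9  -4.9 155.6]
```

Emit:
step_arm(
  plan=[
    {"x":0,"y":0,"z":0.03,"rx":0,"ry":0,"rz":0},
    {"x":0,"y":0,"z":0.03,"rx":0,"ry":0,"rz":0},
    {"x":0,"y":0,"z":0.03,"rx":0,"ry":0,"rz":0},
    {"x":0,"y":0,"z":0.03,"rx":0,"ry":0,"rz":0},
    {"x":0,"y":0,"z":0.03,"rx":0,"ry":0,"rz":0},
    {"x":0,"y":0,"z":0.03,"rx":0,"ry":0,"rz":0},
    {"x":0,"y":0,"z":0.03,"rx":0,"ry":0,"rz":0},
    {"x":0,"y":0,"z":0.03,"rx":0,"ry":0,"rz":0},
    {"x":0,"y":0,"z":0,"rx":0,"ry":0,"rz":0},
    {"x":0,"y":0,"z":0,"rx":0,"ry":0,"rz":0},
  ],
)

```text
t: 9.47
eef_pos: [508.9, -4.9, 149.6]
tcp_rot: [3.141, -0.0, 3.142]
ft_force: [-1.5, -2.1, -0.5]
opening: 0.531
grip_force: 30.0
```

```bash
python3 beam.py
```

```text
dish z 224 [82.5 84.4 86.7]
weight pan z 107.2225302343806 [-1.1 -1.  -1.3] [508.9  -4.9 149.6]
```

Emit:
step_arm(
  plan=[
    {"x":0,"y":0,"z":0.025,"rx":0,"ry":0,"rz":0},
    {"x":0,"y":0,"z":0.025,"rx":0,"ry":0,"rz":0},
    {"x":0,"y":0,"z":0.025,"rx":0,"ry":0,"rz":0},
    {"x":0,"y":0,"z":0.025,"rx":0,"ry":0,"rz":0},
    {"x":0,"y":0,"z":0.025,"rx":0,"ry":0,"rz":0},
    {"x":0,"y":0,"z":0.025,"rx":0,"ry":0,"rz":0},
    {"x":0,"y":0,"z":0.025,"rx":0,"ry":0,"rz":0},
    {"x":0,"y":0,"z":0.025,"rx":0,"ry":0,"rz":0},
    {"x":0,"y":0,"z":0,"rx":0,"ry":0,"rz":0},
    {"x":0,"y":0,"z":0,"rx":0,"ry":0,"rz":0},
  ],
)

```text
t: 10.35
eef_pos: [508.9, -5.0, 144.5]
tcp_rot: [-3.142, -0.0, -3.142]
ft_force: [1.0, -4.3, -0.4]
opening: 0.526
grip_force: 30.0
```

```bash
python3 beam.py
```

```text
dish z 230 [82.7 84.5 86.5]
weight pan z 107.00782847625413 [-0.6 -4.4 -1.4] [509.   -5.  144.5]
```

Emit:
step_arm(
  plan=[
    {"x":0,"y":0,"z":0.02,"rx":0,"ry":0,"rz":0},
    {"x":0,"y":0,"z":0.02,"rx":0,"ry":0,"rz":0},
    {"x":0,"y":0,"z":0.02,"rx":0,"ry":0,"rz":0},
    {"x":0,"y":0,"z":0.02,"rx":0,"ry":0,"rz":0},
    {"x":0,"y":0,"z":0.02,"rx":0,"ry":0,"rz":0},
    {"x":0,"y":0,"z":0.02,"rx":0,"ry":0,"rz":0},
    {"x":0,"y":0,"z":0,"rx":0,"ry":0,"rz":0},
    {"x":0,"y":0,"z":0,"rx":0,"ry":0,"rz":0},
    {"x":0,"y":0,"z":0,"rx":0,"ry":0,"rz":0},
    {"x":0,"y":0,"z":0,"rx":0,"ry":0,"rz":0},
  ],
)

```text
t: 11.23
eef_pos: [508.9, -4.9, 141.5]
tcp_rot: [3.141, -0.0, 3.142]
ft_force: [-0.0, -2.8, -0.5]
opening: 0.529
grip_force: 30.0
```

```bash
python3 beam.py
```

```text
dish z 224 [82.4 84.5 87.1]
weight pan z 107.09556603063506 [ 0.2 -3.4 -0.5] [508.9  -4.9 141.6]
```

Emit:
step_arm(
  plan=[
    {"x":0,"y":0,"z":0.02,"rx":0,"ry":0,"rz":0},
    {"x":0,"y":0,"z":0.02,"rx":0,"ry":0,"rz":0},
    {"x":0,"y":0,"z":0.02,"rx":0,"ry":0,"rz":0},
    {"x":0,"y":0,"z":0.02,"rx":0,"ry":0,"rz":0},
    {"x":0,"y":0,"z":0,"rx":0,"ry":0,"rz":0},
    {"x":0,"y":0,"z":0,"rx":0,"ry":0,"rz":0},
    {"x":0,"y":0,"z":0,"rx":0,"ry":0,"rz":0},
    {"x":0,"y":0,"z":0,"rx":0,"ry":0,"rz":0},
    {"x":0,"y":0,"z":0,"rx":0,"ry":0,"rz":0},
    {"x":0,"y":0,"z":0,"rx":0,"ry":0,"rz":0},
  ],
)

```text
t: 12.12
eef_pos: [508.9, -4.9, 139.6]
tcp_rot: [3.142, 0.0, 3.142]
ft_force: [1.0, -2.8, -0.5]
opening: 0.529
grip_force: 30.0
```

```bash
cat >> beam.py <<'E'
a=c["image"][110:230,202:322]
cv2.imwrite("pics/b%d.png"%(state()["t"]*100),cv2.resize(a[:,:,::-1],None,fx=5,fy=5,interpolation=3))
E
python3 beam.py; ls pics
```

```text
dish z 228 [82.4 84.5 86.6]
weight pan z 106.98060884540021 [ 0.1 -2.8 -0.9] [508.9  -4.9 139.6]
b1216.png
over.png
sc.png
scene0.png
top0.png
```

View pics/b1216.png

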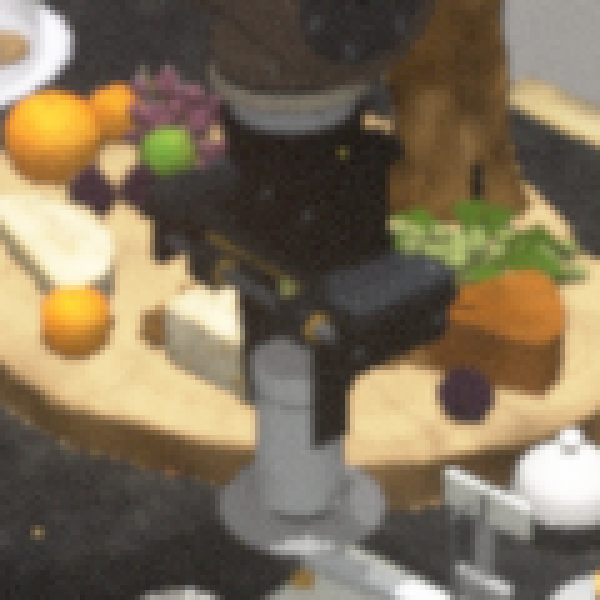

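The crop shows tin B upright inside the cup, its top at (285,355) and the dish at (300,510), with the pan down. I'll press on in small steps until the force rises.

Emit:
step_arm(
  plan=[
    {"x":0,"y":0,"z":0.02,"rx":0,"ry":0,"rz":0},
    {"x":0,"y":0,"z":0,"rx":0,"ry":0,"rz":0},
    {"x":0,"y":0,"z":0.02,"rx":0,"ry":0,"rz":0},
    {"x":0,"y":0,"z":0,"rx":0,"ry":0,"rz":0},
    {"x":0,"y":0,"z":0,"rx":0,"ry":0,"rz":0},
    {"x":0,"y":0,"z":0,"rx":0,"ry":0,"rz":0},
    {"x":0,"y":0,"z":0,"rx":0,"ry":0,"rz":0},
    {"x":0,"y":0,"z":0,"rx":0,"ry":0,"rz":0},
    {"x":0,"y":0,"z":0,"rx":0,"ry":0,"rz":0},
    {"x":0,"y":0,"z":0,"rx":0,"ry":0,"rz":0},
  ],
)

```text
t: 13.0
eef_pos: [509.0, -4.9, 138.7]
tcp_rot: [3.142, 0.0, -3.142]
ft_force: [-0.4, -3.8, 5.4]
opening: 0.527
grip_force: 30.0
```

Emit:
step_arm(
  plan=[
    {"x":0,"y":0,"z":0.01,"rx":0,"ry":0,"rz":0},
    {"x":0,"y":0,"z":0.006,"rx":0,"ry":0,"rz":0},
    {"x":0,"y":0,"z":0,"rx":0,"ry":0,"rz":0},
    {"x":0,"y":0,"z":0,"rx":0,"ry":0,"rz":0},
    {"x":0,"y":0,"z":0,"rx":0,"ry":0,"rz":0},
    {"x":0,"y":0,"z":0,"rx":0,"ry":0,"rz":0},
    {"x":0,"y":0,"z":0,"rx":0,"ry":0,"rz":0},
    {"x":0,"y":0,"z":0,"rx":0,"ry":0,"rz":0},
    {"x":0,"y":0,"z":0,"rx":0,"ry":0,"rz":0},
    {"x":0,"y":0,"z":0,"rx":0,"ry":0,"rz":0},
  ],
)

```text
t: 13.83
eef_pos: [509.0, -4.9, 138.4]
tcp_rot: [3.142, 0.0, -3.142]
ft_force: [-0.7, -3.6, 6.6]
opening: 0.531
grip_force: 30.0
```

Emit:
step_arm(
  plan=[
    {"x":0,"y":0,"z":0.01,"rx":0,"ry":0,"rz":0},
    {"x":0,"y":0,"z":0.01,"rx":0,"ry":0,"rz":0},
    {"x":0,"y":0,"z":0.01,"rx":0,"ry":0,"rz":0},
    {"x":0,"y":0,"z":0,"rx":0,"ry":0,"rz":0},
    {"x":0,"y":0,"z":0,"rx":0,"ry":0,"rz":0},
    {"x":0,"y":0,"z":0,"rx":0,"ry":0,"rz":0},
    {"x":0,"y":0,"z":0,"rx":0,"ry":0,"rz":0},
    {"x":0,"y":0,"z":0,"rx":0,"ry":0,"rz":0},
    {"x":0,"y":0,"z":0,"rx":0,"ry":0,"rz":0},
    {"x":0,"y":0,"z":0,"rx":0,"ry":0,"rz":0},
  ],
)

```text
t: 14.67
eef_pos: [509.1, -4.9, 137.9]
tcp_rot: [3.142, 0.001, -3.142]
ft_force: [-1.3, -4.3, 9.4]
opening: 0.53
grip_force: 30.0
```

Emit:
step_arm(
  plan=[
    {"x":0,"y":0,"z":0.01,"rx":0,"ry":0,"rz":0},
    {"x":0,"y":0,"z":0.004,"rx":0,"ry":0,"rz":0},
    {"x":0,"y":0,"z":0,"rx":0,"ry":0,"rz":0},
    {"x":0,"y":0,"z":0,"rx":0,"ry":0,"rz":0},
    {"x":0,"y":0,"z":0,"rx":0,"ry":0,"rz":0},
    {"x":0,"y":0,"z":0,"rx":0,"ry":0,"rz":0},
    {"x":0,"y":0,"z":0,"rx":0,"ry":0,"rz":0},
    {"x":0,"y":0,"z":0,"rx":0,"ry":0,"rz":0},
    {"x":0,"y":0,"z":0,"rx":0,"ry":0,"rz":0},
    {"x":0,"y":0,"z":0,"rx":0,"ry":0,"rz":0},
  ],
)

```text
t: 15.5
eef_pos: [509.1, -4.9, 137.6]
tcp_rot: [-3.142, 0.001, -3.142]
ft_force: [-1.8, -3.2, 9.8]
opening: 0.527
grip_force: 30.0
```

Emit:
step_arm(
  plan=[
    {"x":0,"y":0,"z":0.01,"rx":0,"ry":0,"rz":0},
    {"x":0,"y":0,"z":0.006,"rx":0,"ry":0,"rz":0},
    {"x":0,"y":0,"z":0,"rx":0,"ry":0,"rz":0},
    {"x":0,"y":0,"z":0,"rx":0,"ry":0,"rz":0},
    {"x":0,"y":0,"z":0,"rx":0,"ry":0,"rz":0},
    {"x":0,"y":0,"z":0,"rx":0,"ry":0,"rz":0},
    {"x":0,"y":0,"z":0,"rx":0,"ry":0,"rz":0},
    {"x":0,"y":0,"z":0,"rx":0,"ry":0,"rz":0},
    {"x":0,"y":0,"z":0,"rx":0,"ry":0,"rz":0},
    {"x":0,"y":0,"z":0,"rx":0,"ry":0,"rz":0},
  ],
)

```text
t: 16.33
eef_pos: [509.1, -4.9, 137.4]
tcp_rot: [-3.142, 0.001, -3.142]
ft_force: [-2.8, -3.1, 12.7]
opening: 0.528
grip_force: 30.0
```

About 16 N on the tin, so it is home. Releasing now.

Emit:
step_arm(
  plan=[
    {"x":0,"y":0,"z":-0.01,"rx":0,"ry":0,"rz":0},
    {"x":0,"y":0,"z":-0.01,"rx":0,"ry":0,"rz":0},
    {"x":0,"y":0,"z":-0.01,"rx":0,"ry":0,"rz":0},
    {"x":0,"y":0,"z":0,"rx":0,"ry":0,"rz":0},
    {"x":0,"y":0,"z":0,"rx":0,"ry":0,"rz":0},
    {"x":0,"y":0,"z":0,"rx":0,"ry":0,"rz":0},
    {"x":0,"y":0,"z":0,"rx":0,"ry":0,"rz":0},
    {"x":0,"y":0,"z":0,"rx":0,"ry":0,"rz":0},
    {"x":0,"y":0,"z":0,"rx":0,"ry":0,"rz":0},
    {"x":0,"y":0,"z":0,"rx":0,"ry":0,"rz":0},
  ],
  jaw=-1,
)

```text
t: 17.17
eef_pos: [508.9, -4.9, 137.5]
tcp_rot: [3.141, -0.0, 3.142]
ft_force: [0.4, 0.2, -0.6]
opening: 0.997
grip_force: 0.0
```

Emit:
step_arm(
  plan=[
    {"x":0,"y":0,"z":-0.5,"rx":0,"ry":0,"rz":0},
    {"x":0,"y":0,"z":-1,"rx":0,"ry":0,"rz":0},
    {"x":0,"y":0,"z":-1,"rx":0,"ry":0,"rz":0},
    {"x":0,"y":0,"z":-1,"rx":0,"ry":0,"rz":0},
    {"x":0,"y":0,"z":-1,"rx":0,"ry":0,"rz":0},
    {"x":0.5,"y":1,"z":0,"rx":0,"ry":0,"rz":0},
    {"x":0.5,"y":1,"z":0,"rx":0,"ry":0,"rz":0},
    {"x":0.5,"y":1,"z":0,"rx":0,"ry":0,"rz":0},
    {"x":0.5,"y":1,"z":0,"rx":0,"ry":0,"rz":0},
    {"x":0.5,"y":1,"z":0,"rx":0,"ry":0,"rz":0},
  ],
)

```text
t: 18.0
eef_pos: [445.6, 121.0, 250.1]
tcp_rot: [3.141, 0.0, 3.141]
ft_force: [0.6, 1.0, -0.7]
opening: 1.001
grip_force: 0.0
```

```bash
cat >> beam.py <<'E'
for n in("scene","top"):
    W=cloud(read_camera(n));d=np.hypot(W[...,0]-509,W[...,1]+5.5)
    t=W[(d<30)&(W[...,2]>150)&(W[...,2]<215)]
    if len(t): print(n,"tin top z",np.percentile(t[:,2],[50,75,90]),np.median(t[:,:2],axis=0),len(t))
    m=np.hypot(W[...,0]-427,W[...,1]-331.5)<40
    t=W[m&(W[...,2]>80)&(W[...,2]<96)];
    if len(t): print(n,"A",(t.min(0)+t.max(0))/2,len(t))
E
python3 beam.py; ls pics
```

```text
dish z 233 [82.2 84.  86.5]
weight pan z 107.06933103418243 [-1.7  1.5  0.2] [443.6 123.8 250.1]
scene tin top z [177.3 179.7 180.9] [498.8 -17.5] 293
scene A [424.4 330.3  87.5] 135
top tin top z [179.4 181.9 183.5] [507.5  -6.4] 171
top A [427.7 331.8  88.7] 153
b1216.png
b1805.png
over.png
sc.png
scene0.png
top0.png
```

```bash
python3 - <<'E'
from h import *
def med(W,x,y,r,lo,hi,r0=0):
    d=np.hypot(W[...,0]-x,W[...,1]-y); t=W[(d<r)&(d>=r0)&(W[...,2]>lo)&(W[...,2]<hi)][:,2]; return round(float(np.median(t)),1),len(t)
off={"scene":(-1.5,0),"top":(1,0)}
for n in("scene","top"):
    W0=cloud(dict(np.load(n+"0.npz"))); cs=[cloud(read_camera(n)) for _ in range(4)]
    W1=np.nanmean(cs,axis=0); ox,oy=off[n]
    print(n,"pad up",med(W0,509+ox,-5.5,14,95,135),"dish up",med(W0,509+ox,-5.5,46,70,125,32),"dish now",med(W1,509+ox,-5.5,46,65,125,32),
     "tin B was",med(W0,444+ox,177.8,16,75,105),"A",med(W1,426.5+ox,331.5,16,75,105),"tin B now",med(W1,509+ox,-5.5,16,160,200))
E
```

```text
scene pad up (111.4, 46) dish up (106.1, 264) dish now (84.2, 212) tin B was (90.9, 49) A (90.8, 39) tin B now (179.9, 61)
top pad up (111.8, 46) dish up (106.4, 248) dish now (84.3, 146) tin B was (90.3, 64) A (90.9, 61) tin B now (180.3, 68)<stdin>:7: RuntimeWarning: Mean of empty slice
```

View pics/b1805.png

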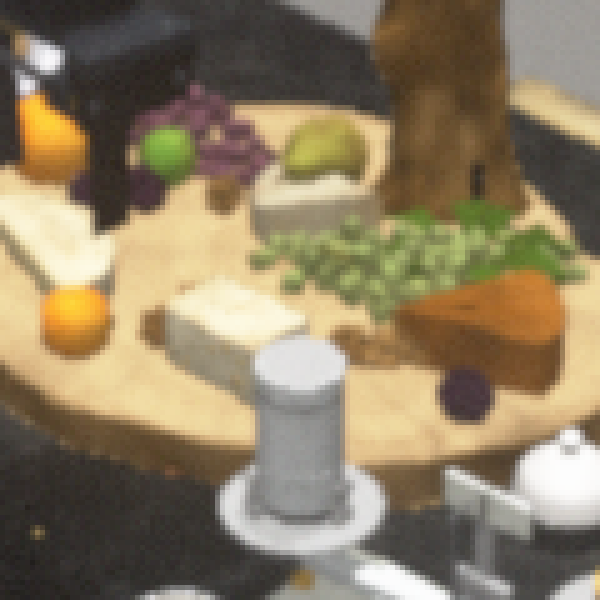

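The crop shows tin B standing upright in the cup with nothing touching it, pan still down, so B is the full tin. Its height matches the cup floor to within about 0.5 mm. Next is tin A.

Emit:
step_arm(
  plan=[
    {"x":0.089,"y":0.942,"z":0,"rx":0,"ry":0,"rz":0},
    {"x":0.089,"y":0.942,"z":0,"rx":0,"ry":0,"rz":0},
    {"x":0.089,"y":0.942,"z":0,"rx":0,"ry":0,"rz":0},
    {"x":0.089,"y":0.942,"z":0,"rx":0,"ry":0,"rz":0},
    {"x":0.089,"y":0.942,"z":0,"rx":0,"ry":0,"rz":0},
    {"x":0.089,"y":0.942,"z":0,"rx":0,"ry":0,"rz":0},
    {"x":0.089,"y":0.942,"z":0,"rx":0,"ry":0,"rz":0},
    {"x":0.089,"y":0.942,"z":0,"rx":0,"ry":0,"rz":0},
    {"x":0.089,"y":0.942,"z":0,"rx":0,"ry":0,"rz":0},
    {"x":0,"y":0,"z":0,"rx":0,"ry":0,"rz":0},
  ],
)

```text
t: 19.38
eef_pos: [426.3, 334.7, 249.7]
tcp_rot: [3.141, -0.0, -3.14]
ft_force: [0.3, -0.0, -0.5]
opening: 0.999
grip_force: 0.0
```

Emit:
step_arm(
  plan=[
    {"x":0,"y":0,"z":0,"rx":0,"ry":0,"rz":0},
    {"x":0,"y":0,"z":0.95,"rx":0,"ry":0,"rz":0},
    {"x":0,"y":0,"z":0.95,"rx":0,"ry":0,"rz":0},
    {"x":0,"y":0,"z":0.95,"rx":0,"ry":0,"rz":0},
    {"x":0,"y":0,"z":0.95,"rx":0,"ry":0,"rz":0},
    {"x":0,"y":0,"z":0.95,"rx":0,"ry":0,"rz":0},
    {"x":0,"y":0,"z":0.95,"rx":0,"ry":0,"rz":0},
    {"x":0,"y":0,"z":0.95,"rx":0,"ry":0,"rz":0},
    {"x":0,"y":0,"z":0.95,"rx":0,"ry":0,"rz":0},
    {"x":0,"y":0,"z":0.36,"rx":0,"ry":0,"rz":0},
  ],
)

```text
t: 20.22
eef_pos: [425.8, 330.4, 48.5]
tcp_rot: [-3.14, -0.003, 3.14]
ft_force: [-0.9, 0.5, -1.2]
opening: 0.996
grip_force: 0.0
```

Emit:
step_arm(
  plan=[
    {"x":0,"y":0,"z":0,"rx":0,"ry":0,"rz":0},
    {"x":0,"y":0,"z":0,"rx":0,"ry":0,"rz":0},
    {"x":0,"y":0,"z":0,"rx":0,"ry":0,"rz":0},
    {"x":0,"y":0,"z":0,"rx":0,"ry":0,"rz":0},
    {"x":0,"y":0,"z":0,"rx":0,"ry":0,"rz":0},
    {"x":0,"y":0,"z":0,"rx":0,"ry":0,"rz":0},
    {"x":0,"y":0,"z":0,"rx":0,"ry":0,"rz":0},
    {"x":0,"y":0,"z":0,"rx":0,"ry":0,"rz":0},
    {"x":0,"y":0,"z":0,"rx":0,"ry":0,"rz":0},
    {"x":0,"y":0,"z":0,"rx":0,"ry":0,"rz":0},
  ],
  jaw=1,
)

```text
t: 21.05
eef_pos: [426.5, 332.2, 51.4]
tcp_rot: [3.141, 0.0, -3.142]
ft_force: [-0.4, 0.4, 5.9]
opening: 0.525
grip_force: 30.0
```

Emit:
step_arm(
  plan=[
    {"x":0,"y":0,"z":-0.5,"rx":0,"ry":0,"rz":0},
    {"x":0,"y":0,"z":-1,"rx":0,"ry":0,"rz":0},
    {"x":0,"y":0,"z":-1,"rx":0,"ry":0,"rz":0},
    {"x":0,"y":0,"z":-1,"rx":0,"ry":0,"rz":0},
    {"x":0,"y":0,"z":-1,"rx":0,"ry":0,"rz":0},
    {"x":0,"y":0,"z":-1,"rx":0,"ry":0,"rz":0},
    {"x":0,"y":0,"z":-1,"rx":0,"ry":0,"rz":0},
    {"x":0,"y":0,"z":-1,"rx":0,"ry":0,"rz":0},
    {"x":0,"y":0,"z":-1,"rx":0,"ry":0,"rz":0},
    {"x":0,"y":0,"z":-0.5,"rx":0,"ry":0,"rz":0},
  ],
)

```text
t: 21.88
eef_pos: [426.7, 332.2, 278.7]
tcp_rot: [3.14, 0.002, -3.141]
ft_force: [0.0, -0.1, -1.3]
opening: 0.535
grip_force: 30.0
```

Emit:
step_arm(
  plan=[
    {"x":0,"y":-1,"z":0,"rx":0,"ry":0,"rz":0},
    {"x":0,"y":-1,"z":0,"rx":0,"ry":0,"rz":0},
    {"x":0,"y":-1,"z":0,"rx":0,"ry":0,"rz":0},
    {"x":0,"y":-1,"z":0,"rx":0,"ry":0,"rz":0},
    {"x":0,"y":-1,"z":0,"rx":0,"ry":0,"rz":0},
    {"x":0,"y":-1,"z":0,"rx":0,"ry":0,"rz":0},
    {"x":0,"y":-1,"z":0,"rx":0,"ry":0,"rz":0},
    {"x":0,"y":-1,"z":0,"rx":0,"ry":0,"rz":0},
    {"x":0,"y":-1,"z":0,"rx":0,"ry":0,"rz":0},
    {"x":0,"y":-1,"z":0,"rx":0,"ry":0,"rz":0},
  ],
)

```text
t: 22.72
eef_pos: [426.0, 80.9, 275.8]
tcp_rot: [3.142, -0.0, -3.141]
ft_force: [0.9, -0.1, -1.4]
opening: 0.53
grip_force: 30.0
```

Emit:
step_arm(
  plan=[
    {"x":0,"y":-1,"z":0,"rx":0,"ry":0,"rz":0},
    {"x":0,"y":-1,"z":0,"rx":0,"ry":0,"rz":0},
    {"x":0,"y":-1,"z":0,"rx":0,"ry":0,"rz":0},
    {"x":0,"y":-1,"z":0,"rx":0,"ry":0,"rz":0},
    {"x":0,"y":-1,"z":0,"rx":0,"ry":0,"rz":0},
    {"x":0,"y":-1,"z":0,"rx":0,"ry":0,"rz":0},
    {"x":0,"y":-1,"z":0,"rx":0,"ry":0,"rz":0},
    {"x":0,"y":-1,"z":0,"rx":0,"ry":0,"rz":0},
    {"x":0,"y":-1,"z":0,"rx":0,"ry":0,"rz":0},
    {"x":0,"y":-1,"z":0,"rx":0,"ry":0,"rz":0},
  ],
)

```text
t: 23.55
eef_pos: [426.0, -169.1, 275.8]
tcp_rot: [3.141, -0.0, 3.142]
ft_force: [0.1, 0.0, -0.8]
opening: 0.531
grip_force: 30.0
```

Emit:
step_arm(
  plan=[
    {"x":0.1,"y":-0.96,"z":0,"rx":0,"ry":0,"rz":0},
    {"x":0.1,"y":-0.96,"z":0,"rx":0,"ry":0,"rz":0},
    {"x":0.1,"y":-0.96,"z":0,"rx":0,"ry":0,"rz":0},
    {"x":0.1,"y":-0.96,"z":0,"rx":0,"ry":0,"rz":0},
    {"x":0.1,"y":-0.96,"z":0,"rx":0,"ry":0,"rz":0},
    {"x":0.1,"y":-0.96,"z":0,"rx":0,"ry":0,"rz":0},
    {"x":0,"y":0,"z":0,"rx":0,"ry":0,"rz":0},
    {"x":0,"y":0,"z":0,"rx":0,"ry":0,"rz":0},
    {"x":0,"y":0,"z":0.5,"rx":0,"ry":0,"rz":0},
    {"x":0,"y":0,"z":0.5,"rx":0,"ry":0,"rz":0},
  ],
)

```text
t: 24.38
eef_pos: [411.5, -311.1, 250.9]
tcp_rot: [-3.141, 0.001, -3.141]
ft_force: [0.3, -0.3, -0.2]
opening: 0.525
grip_force: 30.0
```

Emit:
step_arm(
  plan=[
    {"x":0,"y":0,"z":0.9,"rx":0,"ry":0,"rz":0},
    {"x":0,"y":0,"z":0.9,"rx":0,"ry":0,"rz":0},
    {"x":0,"y":0,"z":0.9,"rx":0,"ry":0,"rz":0},
    {"x":0,"y":0,"z":0.9,"rx":0,"ry":0,"rz":0},
    {"x":0,"y":0,"z":0.9,"rx":0,"ry":0,"rz":0},
    {"x":0,"y":0,"z":0.9,"rx":0,"ry":0,"rz":0},
    {"x":0,"y":0,"z":0.8,"rx":0,"ry":0,"rz":0},
    {"x":0,"y":0,"z":0.6,"rx":0,"ry":0,"rz":0},
    {"x":0,"y":0,"z":0.3,"rx":0,"ry":0,"rz":0},
    {"x":0,"y":0,"z":0,"rx":0,"ry":0,"rz":0},
  ],
)

```text
t: 25.22
eef_pos: [411.1, -310.7, 72.3]
tcp_rot: [3.14, -0.002, -3.141]
ft_force: [-0.4, 0.5, -0.9]
opening: 0.527
grip_force: 30.0
```

Emit:
step_arm(
  plan=[
    {"x":0,"y":0,"z":0.05,"rx":0,"ry":0,"rz":0},
    {"x":0,"y":0,"z":0.05,"rx":0,"ry":0,"rz":0},
    {"x":0,"y":0,"z":0.05,"rx":0,"ry":0,"rz":0},
    {"x":0,"y":0,"z":0.05,"rx":0,"ry":0,"rz":0},
    {"x":0,"y":0,"z":0.05,"rx":0,"ry":0,"rz":0},
    {"x":0,"y":0,"z":0.05,"rx":0,"ry":0,"rz":0},
    {"x":0,"y":0,"z":0.05,"rx":0,"ry":0,"rz":0},
    {"x":0,"y":0,"z":0.05,"rx":0,"ry":0,"rz":0},
    {"x":0,"y":0,"z":0,"rx":0,"ry":0,"rz":0},
    {"x":0,"y":0,"z":0,"rx":0,"ry":0,"rz":0},
  ],
)

```text
t: 26.05
eef_pos: [411.4, -311.9, 63.4]
tcp_rot: [3.141, -0.0, 3.142]
ft_force: [-0.3, -0.4, -1.1]
opening: 0.525
grip_force: 30.0
```

Emit:
step_arm(
  plan=[
    {"x":0,"y":0,"z":0.03,"rx":0,"ry":0,"rz":0},
    {"x":0,"y":0,"z":0.03,"rx":0,"ry":0,"rz":0},
    {"x":0,"y":0,"z":0.03,"rx":0,"ry":0,"rz":0},
    {"x":0,"y":0,"z":0.03,"rx":0,"ry":0,"rz":0},
    {"x":0,"y":0,"z":0.03,"rx":0,"ry":0,"rz":0},
    {"x":0,"y":0,"z":0.02,"rx":0,"ry":0,"rz":0},
    {"x":0,"y":0,"z":0,"rx":0,"ry":0,"rz":0},
    {"x":0,"y":0,"z":0,"rx":0,"ry":0,"rz":0},
    {"x":0,"y":0,"z":0,"rx":0,"ry":0,"rz":0},
    {"x":0,"y":0,"z":0,"rx":0,"ry":0,"rz":0},
  ],
)

```text
t: 26.88
eef_pos: [411.4, -312.0, 59.4]
tcp_rot: [-3.142, 0.0, -3.142]
ft_force: [-1.0, 0.3, 5.9]
opening: 0.532
grip_force: 30.0
```

Contact on the cork. Releasing and retreating up.

Emit:
step_arm(
  plan=[
    {"x":0,"y":0,"z":0,"rx":0,"ry":0,"rz":0},
    {"x":0,"y":0,"z":0,"rx":0,"ry":0,"rz":0},
    {"x":0,"y":0,"z":0,"rx":0,"ry":0,"rz":0},
    {"x":0,"y":0,"z":0,"rx":0,"ry":0,"rz":0},
    {"x":0,"y":0,"z":0,"rx":0,"ry":0,"rz":0},
    {"x":0,"y":0,"z":0,"rx":0,"ry":0,"rz":0},
    {"x":0,"y":0,"z":0,"rx":0,"ry":0,"rz":0},
    {"x":0,"y":0,"z":0,"rx":0,"ry":0,"rz":0},
    {"x":0,"y":0,"z":0,"rx":0,"ry":0,"rz":0},
    {"x":0,"y":0,"z":0,"rx":0,"ry":0,"rz":0},
  ],
  jaw=-1,
)

```text
t: 27.72
eef_pos: [411.4, -312.0, 59.2]
tcp_rot: [3.142, 0.0, -3.142]
ft_force: [-0.6, -0.8, -0.0]
opening: 1.0
grip_force: 0.0
```

Emit:
step_arm(
  plan=[
    {"x":0,"y":0,"z":-0.3,"rx":0,"ry":0,"rz":0},
    {"x":0,"y":0,"z":-0.8,"rx":0,"ry":0,"rz":0},
    {"x":0,"y":0,"z":-1,"rx":0,"ry":0,"rz":0},
    {"x":0,"y":0,"z":-1,"rx":0,"ry":0,"rz":0},
    {"x":0,"y":0,"z":-1,"rx":0,"ry":0,"rz":0},
    {"x":0,"y":0,"z":-1,"rx":0,"ry":0,"rz":0},
    {"x":0,"y":0,"z":-1,"rx":0,"ry":0,"rz":0},
    {"x":0,"y":0,"z":0,"rx":0,"ry":0,"rz":0},
    {"x":0,"y":0,"z":0,"rx":0,"ry":0,"rz":0},
    {"x":0,"y":0,"z":0,"rx":0,"ry":0,"rz":0},
  ],
)

```text
t: 28.55
eef_pos: [411.1, -311.7, 211.5]
tcp_rot: [3.141, -0.0, 3.142]
ft_force: [0.6, -0.5, -0.7]
opening: 1.0
grip_force: 0.0
```

```bash
python3 - <<'E'
from h import *
c=read_camera("scene");print(state()["eef_pos"],state()["ft_force"])
cv2.imwrite("pics/final.png",cv2.resize(c["image"][150:350,140:400,::-1],None,fx=3,fy=3,interpolation=3))
E
python3 beam.py
```

```text
[ 411.01220444 -311.59466386  211.01796829] [-0.8858423  -0.26176246  0.07498237]
dish z 230 [82.2 84.1 86.5]
weight pan z 107.06509854637291 [-0.5 -0.2 -0.2] [ 411.  -311.6  210.8]
scene tin top z [177.4 179.8 180.9] [498.3 -16.7] 298
top tin top z [179.8 181.4 183.5] [507.3  -6.3] 170
```

View pics/final.png

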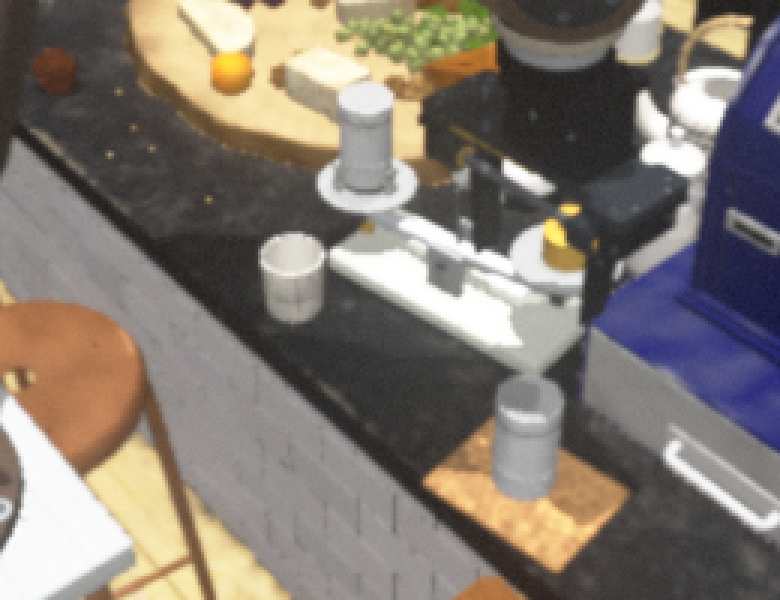

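The final view shows tin B upright in the cup at (365,140) with its pan down. Tin A stands upright on the trivet at (527,440), the gripper is clear, and the cup and muffin have not moved. Handing in.

```bash
python3 -c "
from cell import *
print(job_done())"
```

```text
the job is handed in; nothing more can be done
None
```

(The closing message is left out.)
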